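Snap the bar knob back onto the battery caddy's D-post

TASK

Pick the knob with the straight bar grip off the steel tray and fit it on the D-shaped post of the battery caddy: line its nose up with the flat of the post, push it down until it snaps fully home between the two wire clips, and let go. Leave the round ribbed knob standing where it is.

Things in the scene. Friction and masses are not known exactly. Their poses are not given: they have to be found in the camera images.
- bar_knob: Ivory knob, 70 g, bore down on the tray (tray floor z 64 mm). Origin: centre of underside, z up. Rim 60 mm dia to 6 mm height, then 52 dia to its flat top at 30 mm; on it a bar 46 long (x) x 16 thick (y), 30-56 mm high: grip it closing along y. Nose at +x, 24-30 mm high, out to 39 mm from the axis; black line on bar's nose half. Blind D bore 26 deep, 27 dia, flat on the nose side, 4 mm off axis.
- post (a point): Foot of the steel D-post on the caddy's top (z 124 mm), on its axis; axes as the caddy's. Post 24 mm dia, 24 tall, flat facing +x (white ticks there), 2.5 mm off axis; full width to 14 mm, then tapering to a 7 mm tip that centres the knob. Knob is home with its underside on the caddy's top, nose along +x; 10 degrees off still goes on; the wrong way round it stays proud, tilted.
- caddy: Fixed dark box 150 x 190 x 60 mm on the tray, drawer front on -x; origin centre of underside. D-post at y +45 mm. Either side of it (along y) a wire spring clip 22 mm tall, 37 mm from its axis at the top: they meet the knob's rim 13 mm above home and snap over it 3 mm above home; pushing past takes 5-10 N, more than its weight. Plain round stub (18 dia, 20 tall) at y -52 mm is not used.
- round_knob: A bystander to leave alone: a loose round domed ivory knob with ribs round its side and no bar, 64 mm diameter, 36 mm tall, standing on the tray near the bar knob. Origin: centre of its underside, z up.
Not all that is in view belongs to the job. What is shaped like the bar_knob but blue is not meant.

How it is judged (in metres and radians):
On the way:
1. the bar knob is lifted off the tray (height (world z) of bar_knob above 0.13 m), for 0.1 s.
At the end, for the whole second after the job is handed in: The bar knob sits fully home on the D-post: underside within 3 mm of the caddy's top, within 10 mm of the post's axis, its x axis within 0.3 rad of the post's, upright within 0.1 rad, at rest and released (z of bar_knob in the frame of post between -0.003 and 0.003 m and horizontal distance between bar_knob and post below 0.01 m and angle between the x axis of bar_knob and the x axis of post, either way round below 0.3 rad and angle between bar_knob's own z axis and vertical below 0.1 rad and linear speed of bar_knob below 0.02 m/s); the robot touches nothing.
It fails at once if the round ribbed knob is moved more than 20 mm (distance of round_knob from where it was at the start of the episode above 0.02 m).
It also fails if it takes over 35 s, if anything falls off the work surface, if the arm or the gripper's body presses on something with over 40 N, if the wrist force passes 120 N, or if a joint passes its speed limit or range.

ROBOT

A 6-joint arm with a two-finger parallel gripper is mounted at the origin on the work surface. World frame = base frame: x ahead of the robot, y to its left, z up, the work surface at z = 0. Lengths are in mm, angles in rad, forces in N, time in s.
With the tool pointing down it reaches from about 300 to 775 mm from the base axis. Payload 14.6 kg.
Tool frame: the origin (TCP) lies between the finger pads; the fingertips stand 8 mm ahead of it and the grasp point (between the pads) lies 11 mm behind it; z points along the fingers, y is the direction in which the jaws open and shut (so a half turn about z gives the same grasp; the last joint's range is limited). The gripper opens to 94 mm and grips with 3 to 60 N. Pads are 16 mm wide; open, the fingers measure 119 mm over their backs; the gripper's body (75 mm by 177 mm) begins 78 mm behind the grasp point.
Start: joints at [1.148, 0.3, 1.521, -0, 1.321, -0.067], TCP at [191.584, 515.543, 213.446] pointing down, gripper open.
Joint ranges: [-3.03, 3.03], [-0.79, 2.21], [0.23, 2.52], [-1.04, 4.18], [0, 3.07], [-2.55, 2.55]. Speed limits (rad/s): [2.22, 2.22, 2.57, 3.14, 3.14, 3.14].

INTERFACE

Orientations are given as [roll, pitch, yaw] about the fixed x, y, z axes, in that order (R = Rz(yaw) Ry(pitch) Rx(roll)).
In Python, from cell import manip gives the robot as it stands. The module is installed in compiled form; this text tells all that it offers.
- The arm moves only by the tool send_rows, never from a script. Its argument "series" is a list that holds one entry, the list of rows, each a list of 5 numbers: the opening, from 0 (shut) to 1 (fully open), then the shift along the tool's x, y, z in mm, then the turn about the tool's z in degrees. In form: [[[gripper, dx, dy, dz, roll], ...]]. A call has 1 to 10 rows; each row is the pose to reach, as a shift and turn from the pose commanded when the call began, along the tool's axes at that moment; what a row does not reach only later rows make up. A row lasts 1/10 s, in which the tool goes at most 50 mm and 8.59 degrees, less where a joint would pass 70% of its speed; a pose out of reach is approached as far as the arm can. A call with a gripper value outside its range is refused whole. The fingers move at their own pace and stop on an object; "newtons" is the grip in N (left out, the last holds). Time passes only in rows, so rows that repeat a pose let the fingers close. It gives the time, the measured TCP pose, the force and the opening at its end, in the units of the state.
- manip.read_state(): the state, without advancing time (a new reading comes with each control period).
- manip.camera(name): name is "scene" or "side" or "wrist"; returns a dict with "img" (384x512x3 uint8, red, green, blue), "vfov" (degrees; the focal length in pixels is half the picture's height over the tangent of half this angle, whatever the lens; pixels are square), "cx", "cy" (the principal point, pixels), "dist" ([k1, k2, p1, p2, k3] as OpenCV has them; the pictures are not rectified), "pose" (4x4, takes a point from camera to world coordinates); the wrist camera has in their place "T_tool_cam" (4x4, takes a point from camera to tool coordinates, whose origin is the TCP and whose axes are the flange's). Camera axes: x right, y down, z forward; pixel columns grow to the right and rows downward; lengths in mm; the calibration is good to about 2 mm. A picture is of the moment at which its call begins: read the wrist's pose just before it. There is no depth.
- manip.sign_off(): hands the job in, once; it reports no verdict.
Trained networks look in a picture, given as the dict that the camera call returned (one of the last four; its "shot" number tells which), for a name from the list of things; names that differ only in an ending like _2 or _b are one class to them, and where a whole thing is asked for, a point or a joint stands for the part that bears it (a point fixed in the world has none). Each returns a list of dicts, best first, with "conf" (0 to 1); they miss things now and then, are a little off and sometimes report something else, mostly with a low value. They report only what shows in the picture. A call takes as long as a camera call. They do not tell look-alikes from the thing itself.
- manip.find_in(target, picture): "rect" ([left, top, width, height] in pixels, round what is visible of it).
- manip.silhouettes(target, picture): "pixels" (384x512 bool, what is visible of it) and "rect" ([left, top, width, height] in pixels, round what is visible of it).
The state is a dict: "clock": time; "joints": joint angles; "qd": joint speeds; "effort": joint torques, N m; "eef_pos": TCP position; "eef_rot": TCP orientation; "wrist_force": force on the tool from outside, world axes, zero at the start; "moment": the same for the moment, N m; "finger_gap": finger opening in mm.
Only numpy, scipy, OpenCV 4.12 (cv2) and the standard library are available. Lean on these libraries where they do the work, as an engineer would, in place of code of your own. Each camera call takes 0.05 s, during which the arm holds its last target. There are 200 camera calls.

## Working session

There is one attempt and no reset: what is moved stays moved. The work goes in short steps, Python scripts to look and compute and a tool call to move; the robot and the scene stay as the last step left them, time stands still between calls to the robot, and variables do not carry over. Pictures are saved under pics/ and viewed, about 8 in all and at most 12, crops included, and the job is handed in when it is done.

Besides the shell and the picture viewer there is one more tool, called after "Emit:" as name(argument=value, ...) on one line, values as JSON. send_rows: Moves the arm, as the interface text tells. Its arguments: {"type":"object","properties":{"series":{"type":"array"},"newtons":{"type":"number"}},"required":["series"]}

```bash
mkdir -p pics; cat > h.py <<'E'
import numpy as np, cv2
from cell import manip
from scipy.spatial.transform import Rotation as R
def shot(n):
    s=manip.read_state(); c=manip.camera(n)
    if n=="wrist":
        T=np.eye(4);T[:3,:3]=R.from_euler('xyz',s['eef_rot']).as_matrix();T[:3,3]=s['eef_pos'];c['pose']=T@np.array(c['T_tool_cam'])
    return c
def K(c):
    f=192/np.tan(np.radians(c['vfov'])/2); return np.array([[f,0,c['cx']],[0,f,c['cy']],[0,0,1.]])
def ray(c,uv,z):
    P=np.array(c['pose']); p=cv2.undistortPoints(np.array(uv,float).reshape(-1,1,2),K(c),np.array(c['dist'],float)).reshape(-1,2)
    d=np.c_[p,np.ones(len(p))]@P[:3,:3].T; o=P[:3,3]
    return o+d*((z-o[2])/d[:,2])[:,None]
def proj(c,X):
    Pi=np.linalg.inv(np.array(c['pose'])); return cv2.projectPoints(np.array(X,float).reshape(-1,1,3),cv2.Rodrigues(Pi[:3,:3])[0],Pi[:3,3],K(c),np.array(c['dist'],float))[0].reshape(-1,2)
def save(c,n,box=None,k=1):
    im=c['img'][:,:,::-1]
    if box: x,y,w,h=box; im=im[y:y+h,x:x+w]
    cv2.imwrite('pics/'+n,cv2.resize(im,None,fx=k,fy=k,interpolation=cv2.INTER_CUBIC))
E
python3 - <<'E'
from h import *
s=manip.read_state();print(s['clock'],s['eef_pos'],s['eef_rot'])
ims=[]
for n in("scene","side","wrist"):
    c=shot(n);ims.append(c['img'])
    print(n,np.round(np.array(c['pose'])[:3],2).tolist(),c['vfov'])
    for t in("bar_knob","round_knob","caddy"):
        for d in manip.find_in(t,c)[:4]:
            r=d['rect'];print(' ',t,np.round(r),round(d['conf'],2))
    np.save(n,c,allow_pickle=True)
a=np.vstack([np.hstack(ims[:2]),np.hstack([ims[2],ims[2]*0])])[:,:,::-1]
cv2.imwrite('pics/a.png',cv2.resize(a,(800,600),interpolation=cv2.INTER_AREA))
E
```

```text
0.0 [191.48321061 515.30486068 212.87414674] [-3.14040828e+00 -6.18954420e-05  2.78580980e+00]
scene [[-0.69, 0.55, -0.47, 895.46], [0.72, 0.53, -0.44, 308.5], [0.01, -0.64, -0.77, 852.49]] 46.516740435308776
  bar_knob [239. 131.  21.  29.] 0.88
  bar_knob [207. 114.  22.  21.] 0.59
  bar_knob [186. 148.  22.  32.] 0.57
  round_knob [189. 205.  33.  28.] 0.7
  caddy [223. 236. 131. 125.] 0.93
side [[-0.99, -0.08, 0.09, 360.42], [-0.12, 0.75, -0.66, 418.74], [-0.01, -0.66, -0.75, 726.42]] 56.47378592836184
  bar_knob [307. 129.  21.  26.] 0.79
  bar_knob [301. 159.  20.  26.] 0.66
  bar_knob [237. 136.  19.  25.] 0.6
  round_knob [197. 176.  26.  23.] 0.8
  caddy [126. 223.  90.  98.] 0.61
wrist [[0.35, 0.9, 0.26, 113.78], [0.94, -0.34, -0.1, 543.95], [-0.0, 0.28, -0.96, 383.03]] 71.05075930039766
```

View pics/a.png

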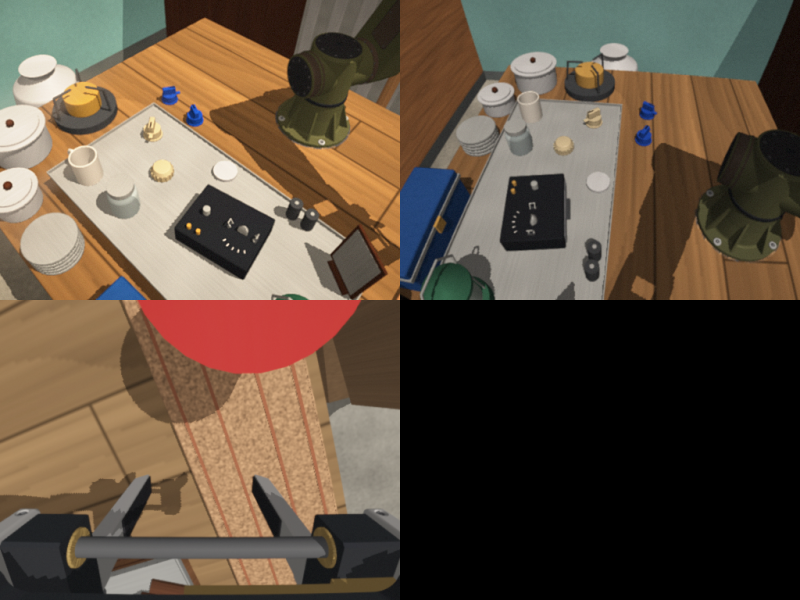

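Picture 1 shows these candidates in the scene camera. The ivory bar knob is at about (197,164). Two blue look-alikes sit at (217,124) and (249,145), and the round ribbed knob is at (205,219). I choose the ivory one and will check it in a close crop together with the caddy.

```bash
python3 - <<'E'
from h import *
S=np.load('scene.npy',allow_pickle=True).item();D=np.load('side.npy',allow_pickle=True).item()
print('knob',ray(S,[(197,164)],90).round(),ray(D,[(247,149)],90).round())
print('round',ray(S,[(205,219)],82).round(),ray(D,[(210,187)],82).round())
def cr(c,x,y,w,h): return cv2.resize(c['img'][y:y+h,x:x+w,::-1],(400,300),interpolation=cv2.INTER_CUBIC)
a=np.vstack([np.hstack([cr(S,170,140,80,60),cr(S,215,225,160,120)]),np.hstack([cr(D,210,125,80,60),cr(D,110,210,144,108)])])
cv2.imwrite('pics/b.png',a)
E
```

```text
knob [[ 459. -295.   90.]] [[ 464. -301.   90.]]
round [[ 551. -166.   82.]] [[ 538. -160.   82.]]
```

View pics/b.png

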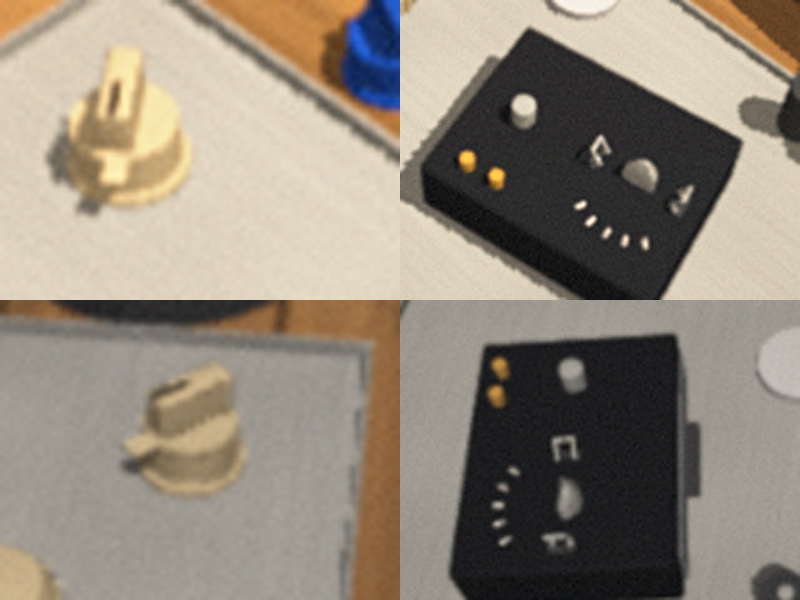

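Picture 2 confirms the choice: the ivory knob has a straight bar, and its nose is at crop (113,170), which is scene (192.6,174). The caddy shows the D-post with its flat toward the white ticks and a clip on either side of it.

```bash
python3 - <<'E'
from h import *
from scipy.optimize import least_squares
S=np.load('scene.npy',allow_pickle=True).item();D=np.load('side.npy',allow_pickle=True).item()
Cs=np.array([(267,237),(351.8,281.8),(223.8,291),(319,345)]);Cd=np.array([(140.6,226.2),(209.8,223.3),(212.6,307.2),(128.7,309)])
cs=ray(S,Cs,124);cd=ray(D,Cd,124);print(cs.round(),cd.round(),sep='\n')
# post tip flat / ticks
f=lambda c,x,y,x0,y0,k:(x0+x/k,y0+y/k)
print('post mid',ray(S,[f(0,240,178,215,225,2.5)],136).round(),ray(D,[f(0,168,196,110,210,2.777)],136).round())
print('stub mid',ray(S,[f(0,123,112,215,225,2.5)],134).round(),ray(D,[f(0,172,76,110,210,2.777)],134).round())
# knob
print('nose',ray(S,[f(0,113,165,170,140,5)],91).round(),ray(D,[f(0,130,150,210,125,5)],91).round())
print('rim c',ray(S,[f(0,128,152,170,140,5)],68).round(),ray(D,[f(0,194,145,210,125,5)],68).round())
print('bar ends',ray(S,[f(0,125,50,170,140,5),f(0,103,95,170,140,5)],120).round(),ray(D,[f(0,222,72,210,125,5),f(0,155,100,210,125,5)],120).round())
s=manip.read_state()
Rm=R.from_euler('xyz',s['eef_rot']).as_matrix()
print('shift to (460,-297,300)',Rm.T@(np.array([460,-297,300])-s['eef_pos']))
E
```

```text
[[514. -19. 124.]
 [479. 161. 124.]
 [655.   5. 124.]
 [615. 192. 124.]]
[[652.   5. 124.]
 [507. -20. 124.]
 [466. 164. 124.]
 [616. 187. 124.]]
post mid [[560. 128. 136.]] [[551. 127. 136.]]
stub mid [[577.  31. 134.]] [[574.  31. 134.]]
nose [[ 485. -280.   91.]] [[ 489. -273.   91.]]
rim c [[ 462. -299.   68.]] [[ 460. -305.   68.]]
bar ends [[ 449. -309.  120.]
 [ 475. -294.  120.]] [[ 444. -307.  120.]
 [ 476. -280.  120.]]
shift to (460,-297,300) [-534.66621552 -668.11082503  -86.52266201]
```

Emit:
send_rows(series=[[[1,0,0,-50,0],[1,-25,-31,-87,5],[1,-55,-69,-87,13],[1,-85,-106,-87,21],[1,-116,-145,-87,29],[1,-147,-184,-87,37],[1,-178,-222,-87,45],[1,-209,-261,-87,53],[1,-240,-300,-87,61],[1,-271,-339,-87,69]]])

```text
clock: 1.6
eef_pos: [327.5, 101.5, 300.8]
eef_rot: [3.14, -0.0, 1.576]
wrist_force: [0.9, -0.3, 1.0]
finger_gap: 94.1
```

```bash
cat > to.py <<'E'
import sys
from h import *
x,y,z,yaw=map(float,sys.argv[1:5]);s=manip.read_state();e=s['eef_rot'];M=R.from_euler('xyz',e).as_matrix()
print(s['clock'],np.round(s['eef_pos'],1),np.round(e,3),'gap',s['finger_gap'],'F',np.round(s['wrist_force'],1),'q6',round(s['joints'][5],2))
print('shift',np.round(M.T@(np.array([x,y,z])-s['eef_pos']),1),'turn',round(-np.degrees((yaw-e[2]+np.pi)%(2*np.pi)-np.pi),1))
E
python3 to.py 460 -297 230 0.75
```

```text
1.6 [327.5 101.5 300.8] [ 3.14  -0.     1.576] gap 94.10089447244378 F [ 0.9 -0.3  1. ] q6 0.19
shift [-399.2  130.3   70.8] turn 47.3
```

Emit:
send_rows(series=[[[1,-45,15,0,6],[1,-90,30,0,12],[1,-136,45,0,18],[1,-182,60,10,24],[1,-228,75,20,30],[1,-274,90,35,36],[1,-320,105,50,42],[1,-362,119,65,47],[1,-398,130,70,47],[1,-398,130,70,47]]])

```text
clock: 2.6
eef_pos: [461.7, -296.3, 228.4]
eef_rot: [-3.139, 0.001, 0.758]
wrist_force: [1.1, 0.0, 0.4]
finger_gap: 94.1
```

```bash
python3 to.py 460 -297 230 0.75; python3 - <<'E'
from h import *
c=shot('wrist');np.save('w1',c,allow_pickle=True)
for d in manip.silhouettes('bar_knob',c)[:3]: print(d['rect'],d['conf'])
print('expected knob origin px',proj(c,[[460,-299,64],[487,-277,91]]).round())
save(c,'c.png')
E
```

```text
2.6 [ 461.7 -296.3  228.4] [-3.139e+00  1.000e-03  7.580e-01] gap 94.10987944334487 F [1.1 0.  0.4] q6 0.18
shift [-1.7 -0.7 -1.6] turn 0.5
[223.3, 292.3, 32.0, 13.8] 0.95
[237.6, 159.0, 47.6, 56.2] 0.8
[180.3, 239.9, 20.6, 42.0] 0.76
expected knob origin px [[259. 186.]
 [261. 162.]]
```

View pics/c.png

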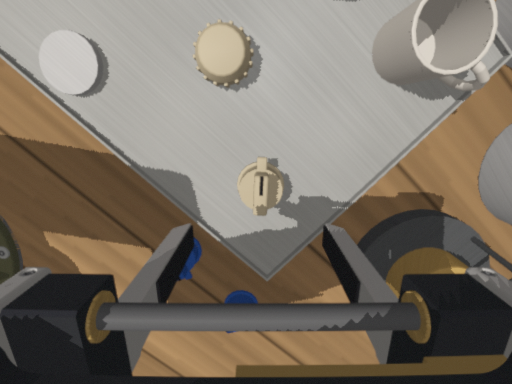

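Picture 3 shows the ivory bar knob at (260,187) with its nose up at (263,160). The round knob is well away at (223,53) and the blue ones are off the tray. Next is a zoom to measure it finely.

```bash
python3 - <<'E'
from h import *
c=np.load('w1.npy',allow_pickle=True).item()
save(c,'d.png',(225,150,75,75),8)
E
```

```text
(no output)
```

View pics/d.png

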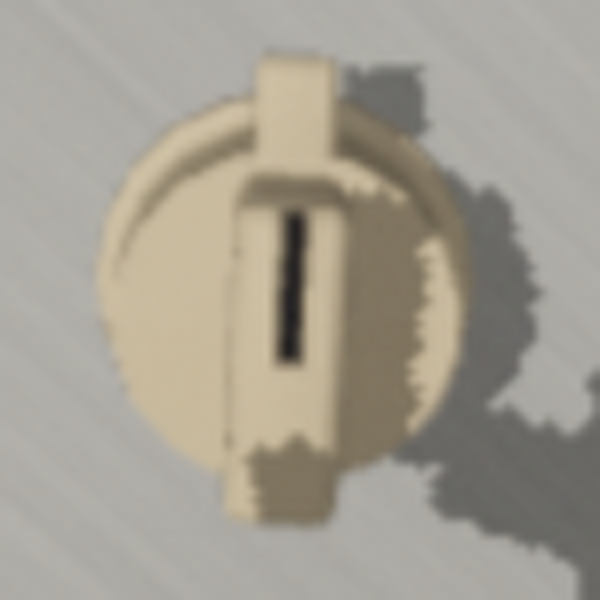

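Picture 4 gives the bar-top centreline from crop (294,206) to (281,522), and the nose tip at (296,57).

```bash
python3 - <<'E'
from h import *
c=np.load('w1.npy',allow_pickle=True).item()
g=lambda L:[(225+x/8-.44,150+y/8-.44) for x,y in L]
b=ray(c,g([(294,206),(281,522)]),120);n=ray(c,g([(296,57)]),94)[0]
print(b.round(1),n.round(1));m=b.mean(0);d=b[0]-b[1];print('ctr',m,'len',np.linalg.norm(d),'yaw bar',np.arctan2(d[1],d[0]),'yaw nose',np.arctan2(*(n-m)[[1,0]]),np.linalg.norm((n-m)[:2]))
E
python3 to.py 464 -299 98 0.75
```

```text
[[ 480.5 -283.4  120. ]
 [ 447.1 -312.7  120. ]] [ 492.4 -272.8   94. ]
ctr [ 463.82746305 -298.04870162  120.        ] len 44.44012893793602 yaw bar 0.7201323359119185 yaw nose 0.7230147982340741 38.09835891304966
2.7 [ 461.6 -293.4  230. ] [-3.141  0.     0.76 ] gap 93.86820254835112 F [-0.8  0.2 -0.2] q6 0.18
shift [ -2.1   5.9 132. ] turn 0.6
```

Emit:
send_rows(series=[[[1,0,3,40,2],[1,0,3,80,2],[1,0,3,105,2],[1,0,3,120,2],[1,0,3,126,2],[1,0,3,126,2],[0,0,3,126,2],[0,0,3,126,2],[0,0,3,126,2],[0,0,3,126,2]]], newtons=40)

```text
clock: 3.7
eef_pos: [464.0, -295.5, 104.9]
eef_rot: [3.141, -0.0, 0.726]
wrist_force: [-0.2, -0.2, -0.3]
finger_gap: 65.5
```

```bash
python3 to.py 464 -296 240 0.72; python3 - <<'E'
from h import *
c=shot('scene');save(c,'e.png',(150,100,110,100),5)
print(manip.read_state()['finger_gap'])
E
```

```text
3.7 [ 464.  -295.5  104.9] [ 3.141 -0.     0.726] gap 65.50990231734286 F [-0.2 -0.2 -0.3] q6 0.21
shift [  -0.3    0.5 -135.1] turn 0.4
61.519257293222786
```

View pics/e.png

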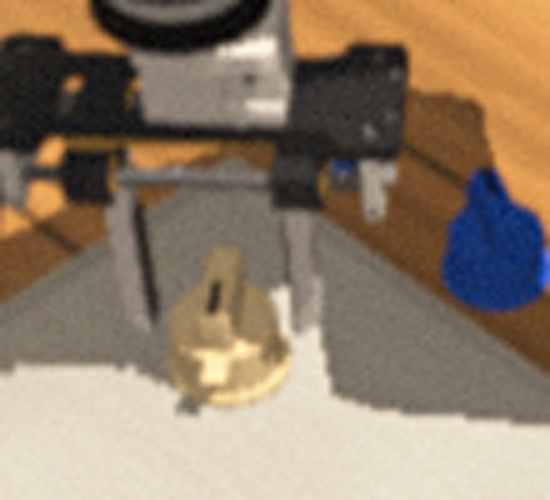

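Picture 5 shows the fingers straddling the bar and still closing, at about 80 mm/s. I'll keep closing, then lift a little.

Emit:
send_rows(series=[[[0,0,0,0,0],[0,0,0,0,0],[0,0,0,0,0],[0,0,0,0,0],[0,0,0,0,0],[0,0,0,0,0],[0,0,0,0,0],[0,0,0,0,0],[0,0,0,0,0],[0,0,0,-10,0]]])

```text
clock: 4.75
eef_pos: [463.3, -294.9, 113.6]
eef_rot: [-3.139, 0.001, 0.726]
wrist_force: [0.0, -0.4, -0.5]
finger_gap: 15.9
```

Emit:
send_rows(series=[[[0,0,0,-30,0],[0,0,0,-60,0],[0,0,0,-95,0],[0,0,0,-130,0],[0,0,0,-145,0],[0,0,0,-145,0],[0,0,0,-145,0]]])

```text
clock: 5.45
eef_pos: [463.6, -295.2, 258.9]
eef_rot: [-3.141, 0.0, 0.726]
wrist_force: [0.8, -0.9, -1.7]
finger_gap: 16.1
```

```bash
python3 to.py 555 128 260 0.19; python3 - <<'E'
from h import *
c=shot('side');d=shot('wrist')
x=np.vstack([cv2.resize(c['img'][60:210,180:380],(400,300)),cv2.resize(d['img'][150:390],(400,300))])[:,:,::-1]
cv2.imwrite('pics/f.png',x)
E
```

```text
5.45 [ 463.6 -295.2  258.9] [-3.141  0.     0.726] gap 16.051468732154337 F [ 0.8 -0.9 -1.7] q6 0.21
shift [ 349.4 -255.7   -1. ] turn 30.7
```

View pics/f.png

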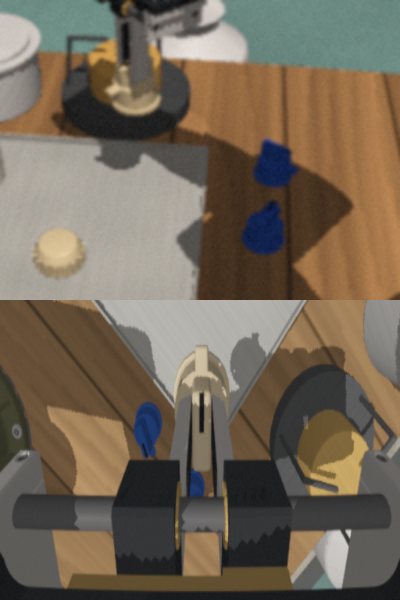

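Picture 6 shows the knob held upright between the jaws with its nose forward, and the round knob untouched. I'll stop short of the post so the wrist camera can see it.

Emit:
send_rows(series=[[[0,25,-30,0,4],[0,56,-66,0,8],[0,87,-102,0,12],[0,118,-138,0,16],[0,149,-174,0,20],[0,180,-211,0,24],[0,210,-247,0,28],[0,238,-280,0,30.7],[0,261,-307,0,30.7],[0,261,-307,0,30.7]]])

```text
clock: 6.55
eef_pos: [454.4, 110.6, 258.4]
eef_rot: [-3.141, 0.002, 0.194]
wrist_force: [0.3, -0.6, -0.8]
finger_gap: 15.7
```

Emit:
send_rows(series=[[[0,0,0,0,0],[0,0,0,0,0]]])

```text
clock: 6.75
eef_pos: [455.0, 106.7, 258.9]
eef_rot: [3.141, 0.001, 0.19]
wrist_force: [0.9, -0.1, -1.0]
finger_gap: 15.5
```

```bash
python3 to.py 555 128 260 0.19; python3 - <<'E'
from h import *
c=shot('wrist');np.save('w2',c,allow_pickle=True);save(c,'g.png',None,1.5)
print(np.array(c['pose']).round(2), proj(c,[[555,128,124],[555,128,148]]))
s=manip.read_state();print(s['clock'],s['eef_pos'],s['eef_rot'],np.array(s['joints']).round(4))
E
```

```text
6.75 [455.  106.7 258.9] [3.141e+00 1.000e-03 1.900e-01] gap 15.46216347759976 F [ 0.9 -0.1 -1. ] q6 1.53
shift [102.2  -2.   -1.2] turn -0.0
[[ 1.9000e-01 -9.4000e-01 -2.8000e-01  5.3673e+02]
 [-9.8000e-01 -1.8000e-01 -5.0000e-02  1.2195e+02]
 [-0.0000e+00  2.9000e-01 -9.6000e-01  4.2851e+02]
 [ 0.0000e+00  0.0000e+00  0.0000e+00  1.0000e+00]] [[255.45185575  97.22259779]
 [255.24608123  95.60812647]]
6.8 [455.11512479 106.56807743 259.08303141] [3.14149044e+00 7.03410205e-04 1.89342300e-01] [ 1.5170e-01  7.9700e-02  1.6756e+00 -1.0000e-04  1.3869e+00  1.5332e+00]
```

View pics/g.png

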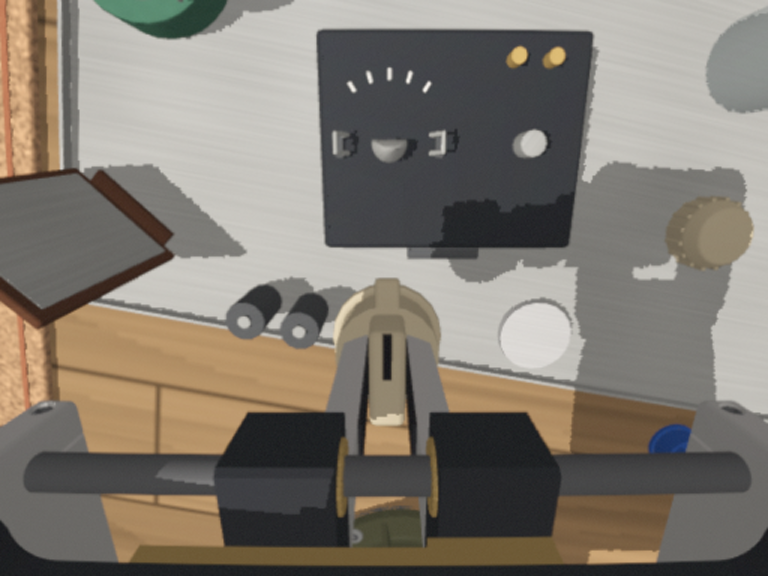

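Picture 7 shows the post at (388,147), the clips at (342,143) and (442,143), and the caddy top corners at (318,30), (593,32), (570,247) and (325,246). The held knob's nose tip is at (388,279), and the bar's rear end is at (388,422).

```bash
python3 - <<'E'
from h import *
from scipy.optimize import least_squares
c=np.load('w2.npy',allow_pickle=True).item()
p=np.array([(318,30),(593,32),(570,247),(325,246)])/1.5-.17
print(ray(c,p,124).round(1))
L=np.array([[75,95],[75,-95],[-75,-95],[-75,95]])
W=lambda q:np.array([q[0],q[1]])+L@np.array([[np.cos(q[2]),np.sin(q[2])],[-np.sin(q[2]),np.cos(q[2])]])
f=least_squares(lambda q:(W(q)-ray(c,p,124)[:,:2]).ravel(),[560,84,.19])
q=f.x;print('caddy',q,'res',f.fun.round(1),'post',q[0]-45*np.sin(q[2]),q[1]+45*np.cos(q[2]))
# post: base front arc bottom & left/right extents at z~131
print('post sides',ray(c,np.array([(371,147),(408,147)])/1.5-.17,138).round(1),'arc bottom',ray(c,np.array([(389,162)])/1.5-.17,131).round(1))
print('clips', ray(c,np.array([(352,143),(430,143)])/1.5-.17,140).round(1))
T=np.linalg.inv(np.array(c['pose']));TT=np.array(c['T_tool_cam'])
M=TT@T # world->tool
def tl(uv,z): X=ray(c,np.array([uv])/1.5-.17,z)[0];return (M@np.r_[X,1])[:3].round(1)
tz=259
print('nose tip',tl((388,279),tz-10),'rim L,R',tl((334,335),tz-37),tl((440,335),tz-37),'bar rear top',tl((388,405),tz+16),'line',tl((387.5,335),tz+16),tl((387.5,380),tz+16))
E
```

```text
[[619.2 184.5 124. ]
 [653.5   3.5 124. ]
 [510.6 -25.7 124. ]
 [476.1 158.4 124. ]]
caddy [5.64829345e+02 8.01689372e+01 1.88148287e-01] res [ 1.6  3.1  2.8 -2.6 -1.7 -1.5 -2.7  1. ] post 556.4125371622396 124.37478907612132
post sides [[552.  135.9 138. ]
 [556.7 111.2 138. ]] arc bottom [[544.9 122.1 131. ]]
clips [[552.  148.9 140. ]
 [561.9  97.2 140. ]]
nose tip [36.7  0.9  9.9] rim L,R [ -2.1 -28.9  36.9] [-2.1 29.6 36.9] bar rear top [-13.    0.8 -16.1] line [ 19.7   0.6 -16.1] [ -0.9   0.6 -16.1]
```

Emit:
send_rows(series=[[[0,35,0,0,0],[0,70,1,0,0],[0,95,1,0,0],[0,104,1,0,0],[0,104,1,20,0],[0,104,1,40,0],[0,104,1,55,0],[0,104,1,60,0],[0,104,1,60,0],[0,104,1,60,0]]])

```text
clock: 7.8
eef_pos: [557.6, 125.9, 200.4]
eef_rot: [3.142, -0.001, 0.19]
wrist_force: [-0.8, -0.5, -0.8]
finger_gap: 15.5
```

```bash
python3 to.py 555.5 126 164 0.19; python3 - <<'E'
from h import *
def cr(c,x,y,w,h): return cv2.resize(c['img'][y:y+h,x:x+w,::-1],(400,300),interpolation=cv2.INTER_CUBIC)
S=shot('scene');D=shot('side')
cv2.imwrite('pics/i.png',np.hstack([cr(S,265,235,100,75),cr(D,120,230,100,75)]))
E
```

```text
7.8 [557.6 125.9 200.4] [ 3.142e+00 -1.000e-03  1.900e-01] gap 15.523277784261968 F [-0.8 -0.5 -0.8] q6 1.54
shift [-2.1 -0.5 36.4] turn 0.0
```

View pics/i.png

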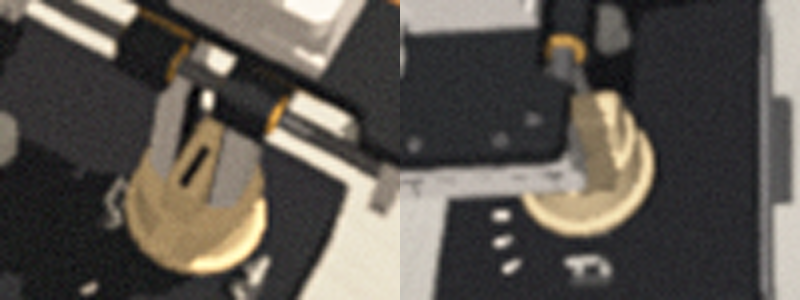

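Picture 8 shows the knob over the post, between the clips, with its nose toward the ticks. I'll lower it gently and watch the force.

Emit:
send_rows(series=[[[0,0,0,4,0],[0,0,0,8,0],[0,0,0,12,0],[0,0,0,15,0],[0,0,0,18,0],[0,0,0,20,0],[0,0,0,20,0]]])

```text
clock: 8.6
eef_pos: [557.6, 126.1, 179.4]
eef_rot: [3.141, -0.0, 0.19]
wrist_force: [1.4, -0.2, -1.4]
finger_gap: 16.0
```

Emit:
send_rows(series=[[[0,0,0,2,0],[0,0,0,4,0],[0,0,0,6,0],[0,0,0,8,0],[0,0,0,8,0]]])

```text
clock: 9.1
eef_pos: [557.9, 126.2, 171.5]
eef_rot: [3.141, -0.002, 0.19]
wrist_force: [5.6, -0.1, -0.1]
finger_gap: 15.7
```

Emit:
send_rows(series=[[[0,1,0,0,0],[0,1,0,2,0],[0,1,0,4,0],[0,1,0,6,0],[0,1,0,8,0],[0,1,0,8,0]]])

```text
clock: 9.7
eef_pos: [558.3, 126.3, 164.5]
eef_rot: [3.141, -0.0, 0.191]
wrist_force: [-5.5, -2.1, 12.6]
finger_gap: 16.0
```

```bash
python3 to.py 555.5 126 164 0.19
```

```text
9.7 [558.3 126.3 164.5] [ 3.141 -0.     0.191] gap 16.004704070834812 F [-5.5 -2.1 12.6] q6 1.54
shift [-2.8 -0.3  0.5] turn 0.0
```

Emit:
send_rows(series=[[[0,-0.5,0,1,0],[0,-0.5,0,2,0],[0,-0.5,0,3,0],[0,-0.5,0,3,0]]])

```text
clock: 10.1
eef_pos: [558.4, 126.3, 164.4]
eef_rot: [3.141, -0.003, 0.191]
wrist_force: [-14.7, -5.1, 37.6]
finger_gap: 15.6
```

The force rises while z stays at 164.4, which matches the expected home height. Now I'll relax the push, release and retreat.

Emit:
send_rows(series=[[[0,0,0,-3,0],[0.4,0,0,-3,0],[0.4,0,0,-3,0],[0.4,0,0,-3,0],[0.4,0,0,-3,0],[0.4,0,0,-3,0],[0.4,0,0,-3,0]]])

```text
clock: 10.8
eef_pos: [557.9, 126.3, 163.3]
eef_rot: [-3.142, 0.0, 0.19]
wrist_force: [0.2, 1.1, 0.7]
finger_gap: 37.6
```

Emit:
send_rows(series=[[[0.4,0,0,-15,0],[0.4,0,0,-40,0],[0.4,0,0,-75,0],[0.4,-50,0,-110,0],[0.4,-95,0,-120,0],[0.4,-110,0,-120,0],[0.4,-110,0,-120,0]]])

```text
clock: 11.5
eef_pos: [448.4, 105.3, 284.8]
eef_rot: [3.142, -0.003, 0.191]
wrist_force: [1.5, 0.2, -0.7]
finger_gap: 37.8
```

```bash
python3 to.py 555.5 126 164 0.19; python3 - <<'E'
from h import *
def cr(c,x,y,w,h): return cv2.resize(c['img'][y:y+h,x:x+w,::-1],(400,300),interpolation=cv2.INTER_CUBIC)
S=shot('scene');D=shot('side');W=shot('wrist');np.save('w3',W,allow_pickle=True)
cv2.imwrite('pics/j.png',np.vstack([np.hstack([cr(S,265,235,100,75),cr(D,120,230,100,75)]),np.hstack([cr(W,180,40,160,120),cr(W,0,0,512,384)])]))
E
```

```text
11.5 [448.4 105.3 284.8] [ 3.142e+00 -3.000e-03  1.910e-01] gap 37.83955132093486 F [ 1.5  0.2 -0.7] q6 1.53
shift [ 1.087e+02 -1.000e-01  1.211e+02] turn 0.0
```

View pics/j.png

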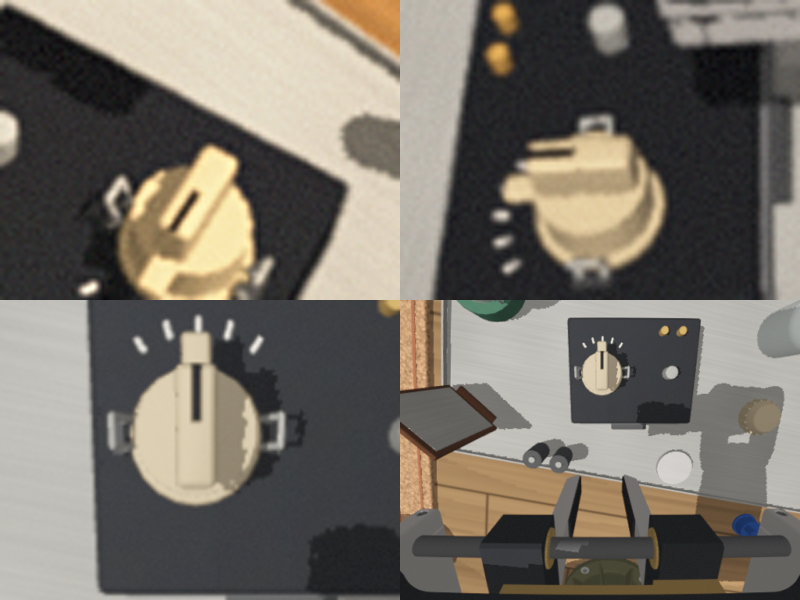

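Picture 9 shows the knob upright between both clips with its nose on the middle tick and the gripper clear. One height check by two-view triangulation of the black line's rear end, then I'll hand in.

```bash
python3 - <<'E'
from h import *
S=np.load('scene.npy',allow_pickle=True).item();D=np.load('side.npy',allow_pickle=True).item();W=np.load('w3.npy',allow_pickle=True).item()
pts=[(S,(265+176/4-.4,235+229/4-.4)),(D,(120+175/4-.4,230+152/4-.4)),(W,(180+196/2.5-.3,40+121/2.5-.3))]
A=np.zeros((3,3));b=np.zeros(3)
for c,u in pts:
    o=np.array(c['pose'])[:3,3];d=ray(c,[u],0)[0]-o;d/=np.linalg.norm(d);P=np.eye(3)-np.outer(d,d);A+=P;b+=P@o
    print(ray(c,[u],180)[0].round(1))
print('line end (expect z 180):',np.linalg.solve(A,b).round(1))
g=lambda L:[(180+x/2.5-.3,40+y/2.5-.3) for x,y in L]
r=ray(W,g([(197,66),(195,187)]),180);print('bar yaw',np.arctan2(*(r[0]-r[1])[[1,0]]),'ctr',r.mean(0).round(1))
manip.sign_off()
E
```

```text
[576.8 131.2 180. ]
[555.6 125.8 180. ]
[557.  125.3 180. ]
line end (expect z 180): [562.3 122.6 160.3]
bar yaw 0.17175730324960028 ctr [554.6 124.8 180. ]
the job is handed in; nothing more can be done
```

The scene pixel I used was the line's nose end, not its rear end, so that triangulation is invalid. I'll recompute it from the stored calibration; this needs no robot call.

```bash
python3 - <<'E'
from h import *
S=np.load('scene.npy',allow_pickle=True).item();D=np.load('side.npy',allow_pickle=True).item();W=np.load('w3.npy',allow_pickle=True).item()
pts=[(S,(265+196/4-.4,235+195/4-.4)),(D,(120+175/4-.4,230+152/4-.4)),(W,(180+196/2.5-.3,40+121/2.5-.3))]
A=np.zeros((3,3));b=np.zeros(3)
for c,u in pts:
    o=np.array(c['pose'])[:3,3];d=ray(c,[u],0)[0]-o;d/=np.linalg.norm(d);P=np.eye(3)-np.outer(d,d);A+=P;b+=P@o
    print(ray(c,[u],180)[0].round(1))
print(np.linalg.solve(A,b).round(1))
E
```

```text
[558.7 127.2 180. ]
[555.6 125.8 180. ]
[557.  125.3 180. ]
[557.  125.4 177.2]
```

The ivory bar knob is on the D-post, pushed down to a hard stop and released. I handed the job in at about 11.6 s on the robot clock.

**What I did:** I gripped the knob by its bar at 40 N, lifted it until its underside was at about 219 mm, lined its nose up with the flat and pushed it down. It stopped with the TCP at z 164.4 mm, which is the height expected for home. The push reached about 38 N there, against the 5–10 N the clips need. I then opened the jaws and backed clear.

**Last checks:**
- **Position:** the last picture shows the knob upright between both clips, nose on the middle tick. Its centre measured (554.6, 124.8) against a post estimate of about (555.5, 126).
- **Angle:** the bar measured 0.17 rad against the caddy's 0.19 rad.
- **Clearance:** the gripper is clear of everything. The round knob still stands in place, judged from the pictures only.

**What disagreed:**
- **Height check:** my first triangulation gave z 160 mm because I had picked the wrong end of the black line in one view. I signed off in that same script, before I saw the bad number.
- **Redone afterwards:** it gave 177 mm against the expected 180 mm, and the three views agree within about 3 mm at that height. That matches home within camera accuracy, but it can't confirm the 3 mm limit on its own. The seating relies mainly on the hard stop.
- **Post position:** the fixed cameras and the wrist camera differed by about 3–4 mm in y. I used a value in between, and it went on with side forces up to about 6 N, then about 15 N in the final push against the stop.

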